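Hold the price slate back in its sprung holder

ROBOT

A 6-joint arm with a two-finger parallel gripper is mounted at the origin on a cart in front of the work surface, level with it; the furniture and walls round the work are solid. World frame = base frame: x ahead of the robot, y to its left, z up, the work surface at z = 0. Lengths are in m, angles in rad, forces in N, time in s.
With the tool pointing down it reaches from about 0.325 to 0.9 m from the base axis. Payload 6.1 kg.
Tool frame: the origin (TCP) lies midway between the tips of the shut fingers; the grasp point (between the pads) lies 19 mm behind it; z points along the fingers, y is the line along which they close (so a half turn about z gives the same grasp; the last joint's range is limited). The gripper opens to 85 mm and grips with 20 to 120 N. Pads are 22 mm wide; open, the fingers measure 114 mm over their backs; the gripper's body (76 mm by 85 mm) begins 54 mm behind the grasp point. The pads swing forward as they close: fully open they stand 13 mm farther back than shut.
Start: joints at [1.073, 0.22, 1.526, -0, 1.395, -0.126], TCP at [0.227, 0.582, 0.231] pointing down, gripper open.
Joint ranges: [-2.98, 2.98], [-0.91, 2.08], [0.09, 2.57], [-1.24, 4.39], [0.2, 2.65], [-2.68, 2.68]. Speed limits (rad/s): [2.57, 2.57, 3.01, 3.14, 3.14, 3.14].

INTERFACE

Orientations are given as [roll, pitch, yaw] about the fixed x, y, z axes, in that order (R = Rz(yaw) Ry(pitch) Rx(roll)).
In Python, from plant import movep, move_l, set_joints, gripper_to, hold, inverse_kinematics, observe, get_image, get_calibration, Unreachable, job_done gives the robot as it stands. Calls block until the motion is done:
- movep(position, orientation): joint-space move of the TCP to a pose.
- move_l(position, feed=0.15, rotation=None, max_force=None): straight line of the TCP; rotation=None keeps the orientation; feed is the mean speed in m/s. With max_force (N) it stops when the force on the tool has changed by that much, and returns True; else False.
- set_joints(angles): joint-space move.
- gripper_to(opening, f_grip=None): finger opening in m; f_grip is the grip in N (None keeps the last); returns when the fingers have stopped.
- hold(seconds).
- inverse_kinematics(position, orientation): joint angles nearest the present ones, or None.
- observe(): the state.
- get_image(name): name is "scene" or "top" or "wrist"; returns (picture, depth): 400x640x3 uint8, red, green, blue; 400x640 float32, m along the optical axis (not along the pixel's ray), 0 where there is no reading.
- get_calibration(name): a dict with "intrinsics" (3x3 intrinsics, pixels), "world_from_camera" (4x4, takes a point from camera to world coordinates). Camera axes: x right, y down, z forward; pixel columns grow to the right and rows downward; lengths in m; the calibration is good to about 2 mm. The wrist camera is an equidistant fisheye: a pixel r from the principal point sees the ray r / f radians off the axis. A picture is of the moment at which its call begins: read the wrist's pose just before it. get_calibration takes no time and is no camera call; for the wrist camera it gives the pose at the moment of the call.
A pose or a line that the arm cannot do raises Unreachable and nothing moves.
- job_done(): hands the job in; it is judged then, once.
The state is a dict: "time_s": time; "q": joint angles; "joint_velocities": joint speeds; "joint_torque": joint torques, N m; "eef_pos": TCP position; "tcp_rot": TCP orientation; "ft_force": force on the tool from outside, world axes, zero at the start; "torque": the same for the moment, N m; "opening": finger opening in m; "grasp_force": force on a finger pad.
Only numpy, scipy, OpenCV 4.12 (cv2) and the standard library are available. Lean on these libraries where they do the work, as an engineer would, in place of code of your own. Each camera call takes 0.05 s, during which the arm holds its last target. There are 200 camera calls.

TASK

Lift the framed price slate up and off the two hooks of its display stand, stand it in the wooden ticket holder with its bottom edge down on the floor of the slot between the two cheeks, and press it back against the sprung cork-faced plate, so that its face goes in behind the front of the cheeks and I can close the two brass turn-buttons over it. Press squarely and steadily, a little over half of the plate's travel and never driving it home, and finish while still holding the slate pressed there: do not let go. Do not drop or tip the slate, and leave the other things on the counter where they are.

Things in the scene. Friction and masses are not known exactly. Their poses are not given: they have to be found in the camera images.
- slate: loose price slate: blank dark panel in a brown wooden frame, 130 wide (its y), 150 high (z), 12 mm thick (x: faces 6 mm either side of the origin), about 0.3 kg, front and back alike. Origin: middle of the bottom edge; z up, x out of its back, away from the robot. It hangs upright on the hook stand, parallel to it, bottom edge 25 mm above the counter
- slate_top (a point): middle of the slate's top edge, 150 mm above its origin. The top rail is 38 mm high with two hanging slots 11 wide, 22 mm high at y = -45 and +45 mm, their upper ends 8 mm below the top edge. Take the slate from above by the solid 79 mm between the slots, across its 12 mm thickness
- hook_stand: fixed display stand left or right of the shop scale: dark steel foot, x from -48 to 52 mm, 128 wide, 8 mm high; two rods 5 mm thick at y = -45 and +45 mm, rising at x = 34 mm behind the slate, 167 mm high, nothing between them above z = 78 mm. Origin on the counter under the hanging slate's mid-plane; x perpendicular to the slate, away from the robot; z up
- hooks (a point): midway between the hooks, top of the wire, 167 mm above the counter. The rods reach forward (-x of the stand) through the slate's slots; their tips, 18 mm in front of this point, turn up 8 mm. The slate comes free when raised 9 to 16 mm (the slots allow 17) and then drawn straight forward at least 35 mm; once clear, carry it over the stand and the scale or well in front of them
- ticket_holder: fixed brown wooden ticket holder on the other side of the scale: 172 wide (y), x from -38 (open front) to 52 mm (back), 104 mm high. Origin on the counter, x = 0 at the face of the cork plate at rest, y = 0 mid-width, x to the back, z up. End cheeks: inner sides at y = -70 and +70, front at x = -8, top at z = 92 mm, each with a brass turn-button standing up, 4 mm proud
- slot_floor (a point): middle of the slot's floor, 14 mm above the counter, at x = -13 mm of the holder. The slate enters from above. In front of it a lip, inner side at x = -26, top at z = 26 mm; behind it the plate at x = 0. The slate is clear of both while its own origin is at x between -20 and -6 mm
- plate_face (a point): middle of the sprung plate's cork face, 60 mm above the counter; the plate is 116 wide, z from 22 to 98 mm, 5 mm thick. The board behind it begins at x = 30 mm of the holder, top at z = 104 mm
- back_plate (a joint): how far the sprung plate is pressed back (m): 0 at rest, 0.012 driven home. Springs: 1 N to start it, then 0.7 N per mm. At 0.004 the slate's face is level with the front of the cheeks; about 0.0075 (6 N) is right for holding
- tongs_b: sprung steel tongs lying near the front edge, 152 mm long; bystander, to be left alone
- marker_white: white and blue marker pen, 135 mm long, near the front edge; bystander, to be left alone
- stapler: desk stapler, 125 mm long, 47 mm high, towards the back; bystander, to be left alone
- call_bell: brass-coloured call bell, 80 mm across, 54 mm high, towards the back; bystander, to be left alone
- marker_black: black marker pen, 135 mm long, near the front edge; bystander, to be left alone
- box_cutter: blue cutter, 152 mm long, towards the back; bystander, to be left alone
- tape_dispenser: black tape dispenser, 150 mm long, 72 mm high, at the right; bystander, to be left alone
- petit_noir_1: small brown gift box, 56x62x50 mm, on the platter of the shop scale, its top 116 mm above the counter; behind the scale a glass shelf on steel posts runs along the back over the chocolate trays, its front edge about 0.67 m from the robot, 0.27 m above the counter, so swing the arm across in front of it; bystander, to be left alone

How it is judged:
On the way, in this order (a step that is already met when the one before it is completed fails the run):
1. the slate is off the hooks and clear in front of the stand, held by the gripper (contact force between slate and hook_stand below 0.05 N and contact force between the fingers and slate above 1 N and (x of slate in the frame of hook_stand below -0.03 m or height (world z) of slate above 0.1 m)), for 0.1 s.
2. the slate stands in the holder's slot between the cheeks, upright and square, on the floor (z of slate in the frame of ticket_holder between 0.01 and 0.019 m and y of slate in the frame of ticket_holder between -0.008 and 0.008 m and x of slate in the frame of ticket_holder between -0.024 and 0.008 m and angle between slate's own z axis and vertical below 0.12 rad and angle between the x axis of slate and the x axis of ticket_holder, either way round below 0.13 rad), for 0.1 s.
At the end, for the whole second after the job is handed in: The slate stands in the slot, bottom edge within 5 mm of its floor, between the cheeks, upright and square within 7 degrees, at rest, bearing on the sprung plate and holding it 5 to 10.5 mm back (4.5 to 8.5 N), with the fingers still on it (all of step 2 and value of joint back_plate between 0.005 and 0.0105 m and contact force between the fingers and slate above 2 N and linear speed of slate below 0.02 m/s and x of slate in the frame of plate_face between -0.0085 and -0.002 m); the arm keeps its last pose, push and grip.
It fails at once if the sprung plate is driven home against its stop (value of joint back_plate above 0.0118 m).
It fails at once if the slate is dropped or tipped over (angle between slate's own z axis and vertical above 0.6 rad).
It fails at once if a bystander is displaced by more than 20 mm (distance of any of tongs_b, marker_white, stapler, call_bell, marker_black, box_cutter, tape_dispenser, petit_noir_1 from where it was at the start of the episode above 0.02 m).
It also fails if it takes over 48 s, if anything falls off the work surface, if the arm or the gripper's body presses on something with over 40 N, if the wrist force passes 120 N, or if a joint passes its speed limit or range.

## Working session

There is one attempt and no reset: what is moved stays moved. The work goes in short steps, each a Python script; the robot and the scene stay as the last script left them, time stands still between calls to the robot, and variables do not carry over. Pictures are saved under pics/ and viewed, at most 10 in all, crops included, and the job is handed in when it is done.

```bash
mkdir -p pics; python3 - <<'E'
from plant import *
import cv2,numpy as np
for n in("scene","top"):
    p,d=get_image(n); cv2.imwrite(f"pics/{n}0.png",p[:,:,::-1]); np.save(f"pics/{n}0.npy",d)
    c=get_calibration(n); print(n,np.round(c["intrinsics"],1).tolist(),np.round(c["world_from_camera"],4).tolist())
print(observe())
E
```

```text
scene [[369.0, 0.0, 320.2], [0.0, 369.0, 204.5], [0.0, 0.0, 1.0]] [[-0.6625, -0.4342, 0.6104, -0.326], [-0.7489, 0.3681, -0.551, 0.6321], [0.0145, -0.8222, -0.569, 0.8921], [0.0, 0.0, 0.0, 1.0]]
top [[439.8, 0.0, 319.0], [0.0, 439.8, 207.8], [0.0, 0.0, 1.0]] [[0.0048, -0.9839, 0.1787, 0.2052], [-0.9999, -0.0029, 0.0112, -0.1096], [-0.0105, -0.1787, -0.9838, 1.8531], [0.0, 0.0, 0.0, 1.0]]
{'time_s': 0.1, 'q': array([ 1.07292916e+00,  2.21106509e-01,  1.52748471e+00, -1.67374077e-05,
        1.39473589e+00, -1.26094436e-01]), 'joint_velocities': array([-0.00129778, -0.00229019, -0.00133761,  0.0001557 ,  0.00187272,
        0.00045663]), 'joint_torque': array([ 4.69346742e-04, -4.98247504e+01, -3.90543652e+01, -2.29940761e-04,
        5.72501143e-03, -3.95533709e-05]), 'eef_pos': array([0.22678444, 0.58181642, 0.23034025]), 'tcp_rot': array([-3.13986989e+00, -2.01783765e-04,  2.76982270e+00]), 'ft_force': array([0.04359046, 0.40032257, 0.00681978]), 'torque': array([-0.04187182, -0.0043977 , -0.01199387]), 'grasp_force': 0.0, 'opening': 0.08504411629072456}
```

View pics/scene0.png

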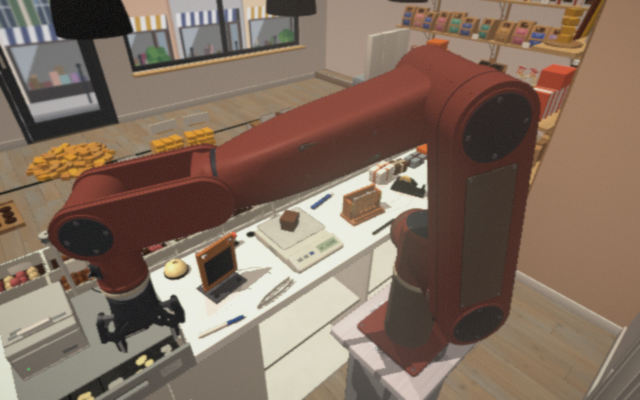

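View pics/top0.png

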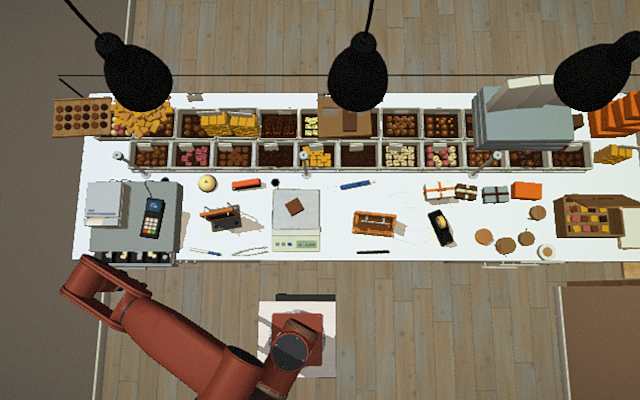

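```bash
python3 - <<'E'
from plant import *
import cv2,numpy as np
pi=np.pi
p=cv2.imread("pics/top0.png")
c=np.hstack([cv2.resize(p[170:270,180:270],None,fx=4,fy=4,interpolation=2),cv2.resize(p[170:270,335:425],None,fx=4,fy=4,interpolation=2)])
cv2.imwrite("pics/topcrop.png",c)
w=np.array(get_calibration("wrist")["world_from_camera"]);o=observe()
print(np.round(w,3).tolist(),o["eef_pos"],np.round(get_calibration("wrist")["intrinsics"],1).tolist())
for P in([.42,.29,.42],[.42,-.31,.42]):
  for y in(pi/2,-pi/2):
    print(P,y,inverse_kinematics(P,[pi,0,y]))
E
```

```text
[[0.363, 0.895, 0.259, 0.161], [0.932, -0.348, -0.103, 0.607], [-0.002, 0.279, -0.96, 0.373], [0.0, 0.0, 0.0, 1.0]] [0.22678444 0.58181642 0.23034025] [[309.7, 0.0, 318.6], [0.0, 309.7, 193.4], [0.0, 0.0, 1.0]]
[0.42, 0.29, 0.42] 1.5707963267948966 [ 4.49690938e-01 -1.09223987e-01  1.52343518e+00 -4.44089210e-16
  1.72738146e+00  4.49690938e-01]
[0.42, 0.29, 0.42] -1.5707963267948966 None
[0.42, -0.31, 0.42] 1.5707963267948966 [-0.78698354 -0.08068495  1.49692395  0.          1.72535365 -0.78698354]
[0.42, -0.31, 0.42] -1.5707963267948966 [-7.86983540e-01 -8.06849462e-02  1.49692395e+00 -4.44089210e-16
  1.72535365e+00  2.35460911e+00]
```

View pics/topcrop.png

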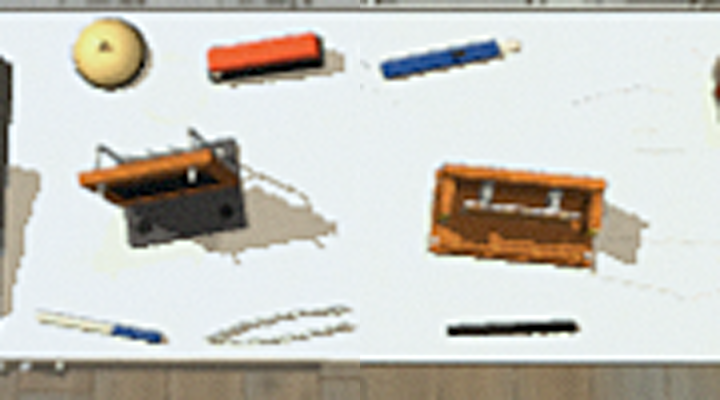

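```bash
cat > h.py <<'E'
from plant import *
import cv2,numpy as np
pi=np.pi
def snap(name):
    c=get_calibration("wrist");p,d=get_image("wrist")
    cv2.imwrite(f"pics/{name}.png",p[:,:,::-1]);np.savez(f"pics/{name}.npz",K=c["intrinsics"],T=c["world_from_camera"],d=d)
def ray(v,u):
    "unit world ray of pixel(s), fisheye; v=npz"
    K=v["K"];u=np.atleast_2d(u).astype(float);a=(u-[K[0,2],K[1,2]])/[K[0,0],K[1,1]]
    r=np.hypot(a[:,0],a[:,1])+1e-12
    c=np.c_[a*(np.sin(r)/r)[:,None],np.cos(r)]
    return c@v["T"][:3,:3].T,c
def at_z(v,u,z):
    w,_=ray(v,u);o=v["T"][:3,3];return o+w*((z-o[2])/w[:,2])[:,None]
def tri(v1,u1,v2,u2):
    A=0;b=0
    for v,u in((v1,u1),(v2,u2)):
        w=ray(v,u)[0][0];M=np.eye(3)-np.outer(w,w);A=A+M;b=b+M@v["T"][:3,3]
    return np.linalg.solve(A,b)
def cloud(v):
    d=v["d"];yy,xx=np.mgrid[:400,:640];_,c=ray(v,np.c_[xx.ravel(),yy.ravel()])
    P=c/c[:,2:]*d.ravel()[:,None];P=P@v["T"][:3,:3].T+v["T"][:3,3]
    P[(d.ravel()<=0)|(c[:,2]<.1)]=np.nan
    return P.reshape(400,640,3)
E
python3 - <<'E'
from h import *
for n,P in(("s1",[.40,.25,.34]),("h1",[.40,-.33,.34]),("h2",[.48,-.33,.34]),("s2",[.48,.25,.34])):
    movep(P,[pi,0,pi/2]); hold(.2); snap(n)
print(observe()["time_s"],observe()["q"])
cv2.imwrite("pics/m1.png",np.vstack([np.hstack([cv2.imread(f"pics/{a}.png") for a in p]) for p in(("s1","s2"),("h1","h2"))])[::1,::1])
m=cv2.imread("pics/m1.png");cv2.imwrite("pics/m1s.png",cv2.resize(m,(800,500),interpolation=cv2.INTER_AREA))
E
```

```text
7.1333 [ 3.33321144e-01 -3.03948707e-02  1.59440476e+00 -4.56823087e-05
  1.57772182e+00  3.34366600e-01]
```

View pics/m1s.png

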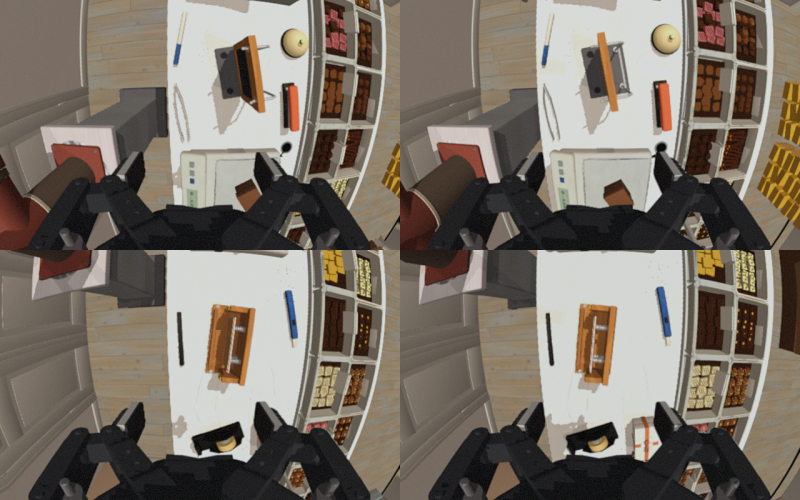

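```bash
python3 - <<'E'
from h import *
for o,L in(("cs",(("s1",330,40),("s2",270,40))),("ch",(("h1",310,72),("h2",260,72)))):
    cv2.imwrite(f"pics/{o}.png",np.hstack([cv2.resize(cv2.imread(f"pics/{n}.png")[y:y+150,x:x+100],None,fx=4,fy=4,interpolation=2) for n,x,y in L]))
# clouds
for n in("s1","s2","h1","h2"):
    P=cloud(np.load(f"pics/{n}.npz")).reshape(-1,3)
    y0=.29 if n[0]=="s" else -.32
    m=(abs(P[:,1]-y0)<.14)&(abs(P[:,0]-.47)<.11)
    print(n,"counter z",np.nanmedian(P[m&(P[:,2]<.02)&(P[:,2]>-.02)][:,2]))
    lo,hi=(.16,.19) if n[0]=="s" else (.097,.112)
    Q=P[m&(P[:,2]>lo)&(P[:,2]<hi)]
    (c,s,a)=cv2.minAreaRect(Q[:,:2].astype(np.float32)*1000)
    print(" hi",len(Q),np.median(Q[:,2]),c,s,a)
    print(" z hist",np.histogram(P[m][:,2],bins=np.arange(0,.2,.01))[0])
E
```

```text
s1 counter z -0.00018882040549464407
 hi 2049 0.17419216837877755 (499.8828430175781, 311.2933044433594) (51.381839752197266, 130.76902770996094) 10.938565254211426
 z hist [8036  142   34  228  119  136  152  149  158  206  199  196  151  122
  291  255  466 1583    0]
s2 counter z -0.00010087770558508957
 hi 1914 0.17440624862066184 (499.24798583984375, 311.218994140625) (51.4952278137207, 130.14047241210938) 9.531678199768066
 z hist [9743  264    7   97   12    6    4  256   12   15   14   13   10   15
   34   67  300 1614    0]
h1 counter z -0.00025975187327326177
 hi 1407 0.10322999413395578 (484.510009765625, -319.54052734375) (164.36529541015625, 42.71763229370117) 85.0621109008789
 z hist [4551 2834  694  217  319  312  315  400  594 1155 1175    0    0    0
    0    0    0    0    0]
h2 counter z -0.00022794510032050908
 hi 1412 0.10332833063828545 (484.83721923828125, -319.28167724609375) (162.38436889648438, 42.091957092285156) 84.43694305419922
 z hist [5018 3290  614  103  143  107  104  169  361  881 1235    0    0    0
    0    0    0    0    0]
```

View pics/cs.png

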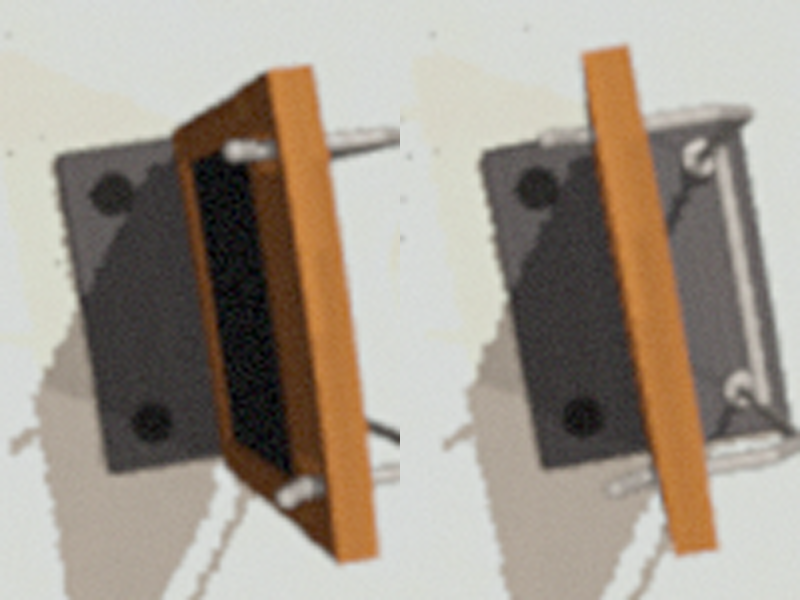

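View pics/ch.png

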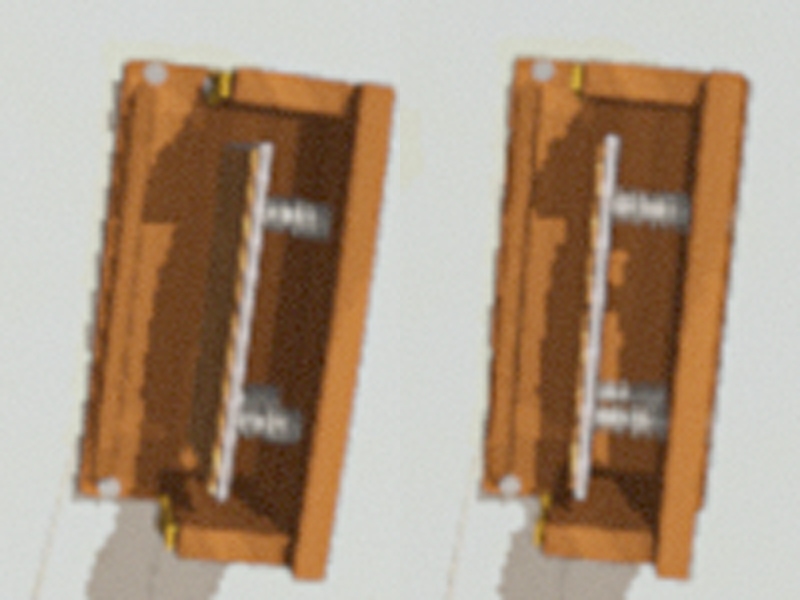

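```bash
python3 - <<'E'
from h import *
V={n:np.load(f"pics/{n}.npz") for n in("s1","s2","h1","h2")}
off=dict(s1=(330,40),s2=(170,40),h1=(310,72),h2=(160,72))
px=lambda n,u:np.array(off[n])+(np.array(u)+.5)/4-.5
def do(a,b,L,z):
    print("tri",[np.round(1000*tri(V[a],px(a,u),V[b],px(b,w)),1).tolist() for u,w in L])
    for n,k in((a,0),(b,1)):
        P=np.vstack([at_z(V[n],px(n,l[k]),z) for l in L])*1000
        h=len(P)//2;d=P[:h].mean(0)-P[h:].mean(0)
        print(n,np.round(P[:,:2],1).tolist(),"c",P.mean(0).round(1),"len",np.hypot(*d[:2]).round(1),"yaw",np.degrees(np.arctan2(-d[0],d[1])).round(2))
print("slate");do("s1","s2",[((268,72),(582,52)),((312,66),(628,46)),((337,562),(675,554)),((380,557),(718,548))],.175)
print("board");do("h1","h2",[((358,85),(705,74)),((394,90),(748,76)),((293,577),(657,577)),((325,580),(690,579))],.104)
print("cork");do("h1","h2",[((258,148),(606,138)),((211,495),(573,497))],.098)
print("cheek top inner");do("h1","h2",[((350,110),(697,105)),((180,528),(545,522))],.092)
# PCA of top-slate cloud & board cloud
for n,z,y0 in(("s1",.1745,.29),("s2",.1745,.29),("h1",.1035,-.32),("h2",.1035,-.32)):
    P=cloud(V[n]).reshape(-1,3);Q=P[(abs(P[:,1]-y0)<.14)&(abs(P[:,0]-.48)<.11)&(abs(P[:,2]-z)<.004)]
    m=np.median(Q[:,:2],0)
    for _ in range(5):
        w,E=np.linalg.eigh(np.cov((Q[:,:2]-m).T));e=(Q[:,:2]-m)@E[:,0];Q=Q[abs(e-np.median(e))<.014];m=Q[:,:2].mean(0)
    t=E[:,1]*np.sign(E[1,1]);s=(Q[:,:2]-m)@t;e=(Q[:,:2]-m)@E[:,0]
    c=m+t*(s.max()+s.min())/2
    print(n,len(Q),"c",c*1000,"len",np.ptp(s),np.percentile(e,[2,98]),"z",np.median(Q[:,2]),"yaw",np.degrees(np.arctan2(-t[0],t[1])))
E
```

```text
slate
tri [[477.4, 372.7, 173.3], [488.7, 374.6, 174.2], [501.1, 245.8, 172.2], [511.8, 248.3, 176.2]]
s1 [[477.0, 372.0], [488.4, 374.5], [500.2, 246.5], [512.2, 248.0]] c [494.5 310.3 175. ] len 128.2 yaw 10.55
s2 [[477.5, 372.8], [488.6, 374.4], [500.9, 246.5], [511.9, 248.1]] c [494.7 310.5 175. ] len 128.5 yaw 10.47
board
tri [[500.7, -240.3, 99.9], [514.4, -240.7, 93.4], [486.5, -401.2, 101.3], [497.3, -401.7, 102.5]]
h1 [[499.6, -240.4], [511.3, -241.3], [485.9, -399.9], [496.9, -401.1]] c [ 498.4 -320.7  104. ] len 160.3 yaw -5.02
h2 [[500.4, -240.7], [513.4, -241.1], [486.5, -400.5], [497.2, -401.2]] c [ 499.4 -320.9  104. ] len 160.7 yaw -5.38
cork
tri [[470.4, -260.9, 93.2], [458.9, -376.0, 92.1]]
h1 [[469.5, -261.4], [458.0, -373.4]] c [ 463.7 -317.4   98. ] len 112.6 yaw -5.87
h2 [[470.5, -260.4], [459.2, -375.1]] c [ 464.9 -317.7   98. ] len 115.3 yaw -5.62
cheek top inner
tri [[498.2, -249.2, 99.9], [449.2, -387.0, 89.4]]
h1 [[500.2, -248.0], [448.9, -386.7]] c [ 474.6 -317.4   92. ] len 147.9 yaw -20.31
h2 [[498.6, -249.9], [449.5, -385.5]] c [ 474.  -317.7   92. ] len 144.3 yaw -19.93
s1 1523 c [494.1410465  310.44521541] len 0.13021655891756423 [-0.00637192  0.00583248] z 0.1745507268328758 yaw 10.506151094565057
s2 1561 c [494.65007426 310.38522247] len 0.13023762567740077 [-0.00588588  0.0058604 ] z 0.17458912144152217 yaw 10.419629220783609
h1 1190 c [ 498.51209927 -320.76007073] len 0.16437440906970677 [-0.0062695   0.00566368] z 0.10344079176793144 yaw -5.454002052788376
h2 1236 c [ 499.01549615 -320.66391447] len 0.16238109589719787 [-0.00596551  0.00593162] z 0.10344611187108921 yaw -5.527160821099834
```

```bash
python3 - <<'E'
from h import *
ys=np.radians(10.46);R=[pi,0,ys+pi/2];C=np.array([.4944,.3104])
def st(t):
    o=observe();print(t,round(o["time_s"],2),np.round(o["eef_pos"],4),np.round(o["tcp_rot"],3),"F",np.round(o["ft_force"],2),"op",round(o["opening"],4),"g",round(o["grasp_force"],1));return o
movep([*C,.24],R);st("above")
print(move_l([*C,.138],.08,max_force=12));st("down")
gripper_to(.0,100);hold(.2);o=st("grip");snap("g1")
E
```

```text
above 7.67 [0.4944 0.3101 0.2403] [-3.141e+00  1.000e-03  1.753e+00] F [0.07 0.67 0.3 ] op 0.0857 g 0.0
False
down 9.1 [0.4949 0.3106 0.1388] [ 3.14  -0.     1.753] F [-0.08 -0.36  1.03] op 0.0855 g 0.0
grip 9.97 [0.4945 0.3104 0.1382] [ 3.141 -0.     1.753] F [ 0.04 -0.68  2.41] op 0.0111 g 97.3
```

```bash
python3 - <<'E'
from h import *
ys=np.radians(10.46);C=np.array([.4944,.3104]);n=np.array([np.cos(ys),np.sin(ys)])
def st(t):
    o=observe();print(t,round(o["time_s"],2),np.round(o["eef_pos"],4),np.round(o["tcp_rot"],3),"F",np.round(o["ft_force"],2),"op",round(o["opening"],4),"g",round(o["grasp_force"],1));return o
print(move_l([*C,.1507],.04,max_force=15));hold(.15);st("lift")
print(move_l([*(C-.06*n),.1507],.05,max_force=8));hold(.2);st("draw")
snap("g2");p=cv2.imread("pics/g2.png");cv2.imwrite("pics/g2s.png",p)
E
```

```text
False
lift 10.63 [0.4941 0.3103 0.1503] [-3.141  0.     1.753] F [-0.13  0.56 -2.76] op 0.0108 g 97.3
False
draw 12.18 [0.4356 0.2995 0.1506] [-3.142  0.     1.753] F [ 0.27 -0.08 -2.7 ] op 0.0109 g 97.3
```

View pics/g2s.png

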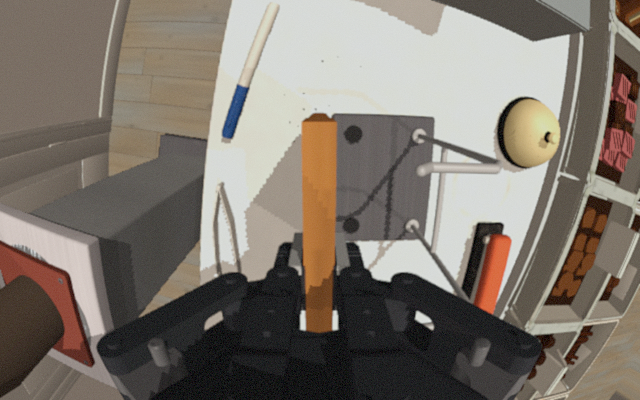

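The slate hangs straight in the fingers (columns 303–336), and the hooks are free behind it at about (425,170). Next I carry it over the scale and lower it into the slot.

```bash
cat >> h.py <<'E'
def st(t):
    o=observe();print(t,round(o["time_s"],2),np.round(o["eef_pos"],4),np.round(o["tcp_rot"],3),"F",np.round(o["ft_force"],2),"op",round(o["opening"],4),"g",round(o["grasp_force"],1));return o
yh=np.radians(-5.5);H=np.array([.4634,-.3174]);nx=np.array([np.cos(yh),np.sin(yh)]);RH=[pi,0,yh+pi/2]
E
python3 - <<'E'
from h import *
p=observe()["eef_pos"]
move_l([p[0],p[1],.30],.12)
T=H-.013*nx
movep([.44,0.,.30],[pi,0,pi/2]);st("mid")
movep([*T,.30],RH);hold(.2);st("over")
move_l([*T,.185],.1);hold(.3);st("low");snap("p1")
p=cv2.imread("pics/p1.png");cv2.imwrite("pics/p1s.png",cv2.resize(p[60:340,180:480],None,fx=2,fy=2,interpolation=2))
E
```

```text
mid 14.78 [0.4401 0.0007 0.3   ] [ 3.141e+00 -1.000e-03  1.571e+00] F [-0.48  1.2  -2.81] op 0.0109 g 97.3
over 16.18 [ 0.4511 -0.3149  0.3003] [3.141 0.    1.477] F [-0.46  0.02 -3.02] op 0.0111 g 97.3
low 17.78 [ 0.4506 -0.3163  0.1854] [3.141 0.    1.475] F [ 0.57 -0.78 -3.71] op 0.0109 g 97.3
```

View pics/p1s.png

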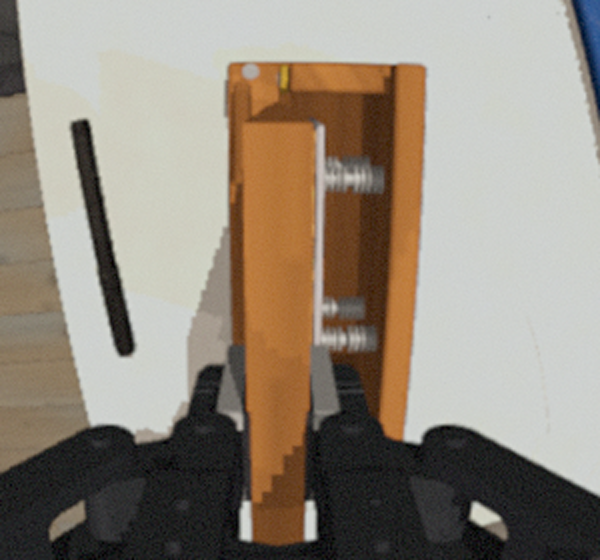

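The slate is parallel to the plate (its right edge is at columns 305–315, the plate at 320) and between the lip and the cork. I'll lower it now.

```bash
python3 - <<'E'
from h import *
T=H-.013*nx
st("pre")
print(move_l([*T,.140],.05,max_force=6));st("z140")
print(move_l([*T,.124],.02,max_force=4));st("touch");hold(.3);st("hold")
E
```

```text
pre 17.83 [ 0.4505 -0.3162  0.1852] [3.141 0.    1.475] F [-0.22 -0.65 -1.74] op 0.0108 g 97.3
False
z140 18.88 [ 0.4507 -0.3164  0.1405] [3.141 0.    1.475] F [ 0.51 -0.05 -2.89] op 0.011 g 97.3
True
touch 19.51 [ 0.4505 -0.3161  0.1273] [ 3.142 -0.     1.475] F [0.66 0.33 3.81] op 0.0111 g 98.4
hold 19.81 [ 0.4505 -0.3162  0.1273] [ 3.141 -0.     1.475] F [ 0.81 -0.46  5.59] op 0.0106 g 98.6
```

```bash
python3 - <<'E'
from h import *
def F(n=10):
    f=[]
    for _ in range(n): hold(.02);f.append(observe()["ft_force"])
    f=np.mean(f,0);return np.array([f[:2]@nx,f[2]])
f0=None
for x in(-13,-10,-8,-7,-6,-5,-4,-3,-2,-1):
    move_l([*(H+x*1e-3*nx),.1277],.02,max_force=12)
    f=F();f0=f if f0 is None else f0
    o=observe();p=o["eef_pos"]
    print(x,"x",round(1000*float((p[:2]-H)@nx),2),"z",round(p[2],4),"Fx",(f-f0)[0].round(2),"Fz",f[1].round(2))
    if (f-f0)[0]<-4.0:break
st("end")
E
```

```text
-13 x -13.2 z 0.1274 Fx 0.0 Fz 0.13
-10 x -10.09 z 0.1274 Fx -0.08 Fz -1.93
-8 x -8.07 z 0.1275 Fx -0.12 Fz -3.06
-7 x -7.02 z 0.1277 Fx 0.08 Fz -3.24
-6 x -6.16 z 0.1276 Fx -1.4 Fz -2.82
-5 x -5.1 z 0.1276 Fx -1.8 Fz -2.73
-4 x -4.11 z 0.1276 Fx -2.36 Fz -2.58
-3 x -3.14 z 0.1276 Fx -2.98 Fz -2.44
-2 x -2.1 z 0.1276 Fx -3.87 Fz -2.43
-1 x -1.08 z 0.1277 Fx -4.64 Fz -2.25
end 24.04 [ 0.4623 -0.3173  0.1277] [-3.139e+00 -2.000e-03  1.475e+00] F [-4.8   0.18 -2.88] op 0.0109 g 97.5
```

```bash
python3 - <<'E'
from h import *
for x in(0,.7,1.3):
    move_l([*(H+x*1e-3*nx),.1275],.02,max_force=10)
    f=[]
    for _ in range(15): hold(.02);f.append(observe()["ft_force"])
    f=np.mean(f,0);p=observe()["eef_pos"]
    print(x,"x",round(1000*float((p[:2]-H)@nx),2),"z",round(p[2],4),"Fx",round(float(f[:2]@nx),2),"Fz",f[2].round(2))
st("end");snap("e1")
p=cv2.imread("pics/e1.png");cv2.imwrite("pics/e1s.png",cv2.resize(p[60:340,180:480],None,fx=2,fy=2,interpolation=2))
E
```

```text
0 x -0.11 z 0.1276 Fx -5.19 Fz -1.3
0.7 x 0.49 z 0.1276 Fx -5.74 Fz -0.86
1.3 x 0.99 z 0.1276 Fx -6.11 Fz -0.69
end 25.54 [ 0.4644 -0.3175  0.1276] [-3.138e+00 -2.000e-03  1.475e+00] F [-5.83  1.43 -0.15] op 0.011 g 97.7
```

View pics/e1s.png

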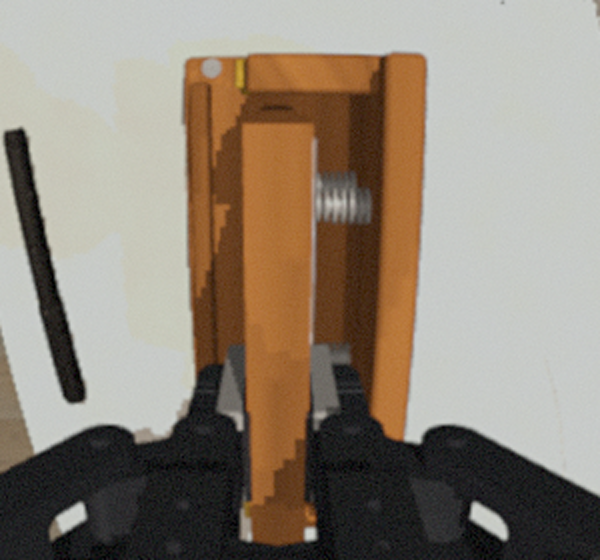

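The slate stands square in the slot between the cheeks. Its front edge (column 243) is just behind the brass button (column 240), and the springs are compressed. At 6.1 N the plate is about 7.2 mm back, so I'm handing in.

```bash
python3 -c "
from plant import *
print(job_done())"
```

```text
the job is handed in; nothing more can be done
None
```

I handed the job in with the slate standing square on the slot floor and still held, pressed against the plate at about 6 N (plate about 7 mm back); the clock read 25.5 s just before, and no verdict came back.

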